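Shift the lapping machine into its finishing gear

TASK

The gear lever of the bench lapping machine is in the near-left slot of its H-shaped gate; shift it to the finishing gear by pushing it with your fingers out of that slot, across the neutral channel and fully home into the far-right slot (near, far, left and right as seen from the robot, at the machine's front). Only push the lever from the outside: do not take hold of it between the fingers and do not force it, and leave the loose things on the deck and the bench where they are.

Things in the scene. Friction and masses are not known exactly. Their poses are not given: they have to be found in the camera images.
- machine: ivory bench lapping machine with a round plate in a black bowl at its left, fixed on the bench; deck 120 mm high. Origin on the bench below the gate's centre. Its x points from its front (robot side) to its back, so near is -x and far is +x; its y points left, so right is -y. Turned up to 0.3 rad either way. Within 110 mm of the origin in x and y nothing but the lever is higher than 210 mm
- gate: steel gate plate on the deck, 110 x 106 x 8 mm, level, same axes as the machine; origin at the centre of its upper face, 140 mm above the bench. An H is cut in it: two slots along x at y = +17 mm (left) and -17 mm (right), 17 mm wide, from x = -28.5 to +28.5 mm, joined at x = 0 by the neutral channel along y, 17 mm wide. The tongues between the slots have rounded tips that guide the lever
- lever: gear lever: black ball knob, diameter 35 mm, on a steel shaft, diameter 14 mm, through the gate. Origin at the knob's centre, z up along the shaft. Tilts about the point lever_pivot, 165 mm below the knob's centre; cannot turn or lift. Upright, the knob's centre is 81 mm above the plate. It stays where it is left; 4 to 7 N at the knob moves it, up to about 12 N where a tongue guides it
- lever_pivot (a point): the fixed point about which the lever tilts, inside the machine below the gate's centre, 84 mm below the plate's upper face; same axes as the machine
- far_right_home (a point): the point, fixed to the machine, where the knob's centre is when the lever is fully home in the far-right slot: 39 mm far (x) and 33 mm right (-y) of the gate's centre, 73 mm above the plate
- shift_along (a joint): tilt of the lever along the slots, rad: negative is near (towards the robot), positive is far, 0 is neutral; stops at -0.24 and +0.24, fully home in a slot. At the start -0.24 to -0.15. Knob centre x in the gate frame = 165 mm x sin(shift_along)
- shift_across (a joint): tilt of the lever across the slots, rad: negative is left, positive is right; stops at -0.21 (left slots) and +0.21 (right slots). At the start about -0.20. Knob centre y in the gate frame = -165 mm x sin(shift_across) x cos(shift_along); its height above the plate = 165 mm x cos(shift_across) x cos(shift_along) - 84 mm
- mount: bystander: loose round resin specimen mount, 30 mm diameter, 20 mm high, on the machine's deck to the right of the gate; origin at the centre of its underside
- dropper: bystander: loose dropper bottle, 34 mm diameter, 75 mm high, on the machine's deck to the right of and behind the gate; origin at the centre of its underside
- slide_box: bystander: loose white slide box, 175 x 85 x 30 mm, on the bench to the right of the machine; origin at the centre of its underside
- jig: bystander: loose steel lapping jig, a 72 mm disc with a narrower post, 68 mm high, on the bench to the right; origin at the centre of its underside

How it is judged (in metres and radians):
On the way, in this order (a step that is already met when the one before it is completed fails the run):
1. the lever is out of the near-left slot, at the left end of the neutral channel (value of joint shift_along between -0.07 and 0.07 rad and value of joint shift_across below -0.08 rad).
2. the lever has crossed to the right end of the neutral channel (value of joint shift_along between -0.07 and 0.07 rad and value of joint shift_across above 0.08 rad).
At the end, for the whole second after the job is handed in: the lever rests fully home in the far-right slot: shift_along above 0.215 rad (knob within about 4 mm of the stop) and shift_across above 0.16 rad, not moving (value of joint shift_along above 0.215 rad and value of joint shift_across above 0.16 rad and velocity of joint shift_along between -0.05 and 0.05 rad/s); the robot touches nothing.
It fails at once if the lever is gripped between the fingers (the grasp point lies on the lever's axis while the fingers touch it) (x of the grasp point in the frame of lever between -0.013 and 0.013 m and y of the grasp point in the frame of lever between -0.013 and 0.013 m and z of the grasp point in the frame of lever below 0.017 m and contact force between the fingers and lever above 0.5 N).
It fails at once if the lever is forced: the robot pushes it with more than 60 N (contact force between any of the fingers, the arm and lever above 60 N).
It fails at once if a loose thing is moved by more than 15 mm or lifted (distance of any of mount, dropper, slide_box, jig from where it was at the start of the episode above 0.015 m).
It also fails if it takes over 64 s, if anything falls off the work surface, if the arm or the gripper's body presses on something with over 40 N, if the wrist force passes 120 N, or if a joint passes its speed limit or range.

ROBOT

A 6-joint arm with a two-finger parallel gripper is mounted at the origin on the work surface. World frame = base frame: x ahead of the robot, y to its left, z up, the work surface at z = 0. Lengths are in mm, angles in rad, forces in N, time in s.
With the tool pointing down it reaches from about 375 to 825 mm from the base axis. Payload 5.5 kg.
Tool frame: the origin (TCP) lies midway between the tips of the shut fingers; the grasp point (between the pads) lies 19 mm behind it; z points along the fingers, y is the direction in which the jaws open and shut (so a half turn about z gives the same grasp; the last joint's range is limited). The gripper opens to 85 mm and grips with 20 to 120 N. Pads are 22 mm wide; open, the fingers measure 114 mm over their backs; the gripper's body (76 mm by 85 mm) begins 54 mm behind the grasp point. The pads swing forward as they close: fully open they stand 13 mm farther back than shut.
Start: joints at [-1.142, 0.314, -0.047, 1.21, 0, 1.571], TCP at [249.464, -545.676, 231.299] pointing down, gripper open.
Joint ranges: [-2.67, 2.67], [-0.69, 1.73], [-1.03, 1.25], [-2.08, 2.16], [-1.42, 1.45], [-3.14, 3.14]. Speed limits (rad/s): [2.39, 2.39, 3.01, 3.14, 3.14, 3.14].

INTERFACE

Orientations are given as a 3x3 rotation matrix whose columns are the frame's x, y, z axes.
In Python, from station import env, optics, outline_of gives the robot as it stands. The module is installed in compiled form; this text tells all that it offers.
- The arm moves only by the tool move_arm, never from a script. Its argument "plan" is one flat list of numbers, 7 for each row, row after row: the shift along the world's x, y, z scaled (see below), then the turn, a rotation vector about the world's x, y, z scaled (see below), then the opening, from 0 (shut) to 1 (fully open). In form: [x, y, z, rx, ry, rz, claw, x, y, z, rx, ry, rz, claw, ...]. A call has 1 to 20 rows; each row is the pose to reach, as a shift and turn from the pose commanded when the call began; what a row does not reach only later rows make up. The controller multiplies each number of a shift by 0.15 m and each number of a turn by 60 degrees. A row lasts 1/8 s, in which the tool goes at most 62.5 mm and 10.7 degrees, less where a joint would pass 70% of its speed; a pose out of reach is approached as far as the arm can. A call with a number of a shift or a turn outside -1 to 1 is refused whole. A call with a gripper value outside its range is refused whole. The fingers move at their own pace and stop on an object; "squeeze" is the grip in N (left out, the last holds). Time passes only in rows, so rows that repeat a pose let the fingers close. It gives the time, the measured TCP pose, the force and the opening at its end, in the units of the state.
- env.get_obs(): the state, without advancing time (a new reading comes with each control period).
- optics.capture(name): name is "side" or "top" or "wrist"; returns the picture (420x560x3 uint8, blue, green, red); there is no depth.
- optics.camera_params(name): a dict with "fx", "fy", "cx", "cy" (pixels), "rvec" (rotation vector, rad) and "tvec" (3), from world to camera coordinates, as OpenCV has them; the wrist camera has in their place "hand_eye" (4x4, takes a point from camera to tool coordinates, whose origin is the TCP and whose axes are the flange's). Camera axes: x right, y down, z forward; pixel columns grow to the right and rows downward; lengths in mm; the calibration is good to about 2 mm. A picture is of the moment at which its call begins: read the wrist's pose just before it. camera_params takes no time and is no camera call.
- env.sign_off(): hands the job in, once; it reports no verdict.
Trained networks look in the newest picture that a camera, given by its name, has taken for a name from the list of things; names that differ only in an ending like _2 or _b are one class to them, and where a whole thing is asked for, a point or a joint stands for the part that bears it (a point fixed in the world has none). Each returns a list of dicts, best first, with "score" (0 to 1); they miss things now and then, are a little off and sometimes report something else, mostly with a low value. They report only what shows in the picture. A call takes as long as a camera call.
- outline_of(camera, label): "region" (420x560 bool, what is visible of it) and "rect" ([left, top, right, bottom] in pixels, round what is visible of it).
The state is a dict: "time": time; "joint_positions": joint angles; "dq": joint speeds; "effort": joint torques, N m; "tool_pos": TCP position; "tcp_rot": TCP orientation; "contact_force": force on the tool from outside, world axes, zero at the start; "moment": the same for the moment, N m; "grip_width": finger opening in mm.
Only numpy, scipy, OpenCV 4.12 (cv2) and the standard library are available. Lean on these libraries where they do the work, as an engineer would, in place of code of your own. Each camera call takes 0.05 s, during which the arm holds its last target.

## Working session

There is one attempt and no reset: what is moved stays moved. The work goes in short steps, Python scripts to look and compute and a tool call to move; the robot and the scene stay as the last step left them, time stands still between calls to the robot, and variables do not carry over. Pictures are saved under pics/ and viewed, and the job is handed in when it is done.

Besides the shell and the picture viewer there is one more tool, called by a JSON object that holds its "name" and its "arguments". move_arm: Moves the arm, as the interface text tells. Shifts and turns lie within -1 to 1; 1 stands for 0.15 m of shift or 60 degrees of turn. Its arguments: {"type":"object","properties":{"plan":{"type":"array","items":{"type":"number"}},"squeeze":{"type":"number"}},"required":["plan"]}

```bash
mkdir -p pics; ls
python3 - <<'E'
from station import env, optics, outline_of
import cv2
o=env.get_obs(); print(o)
for n in ("side","top"):
    im=optics.capture(n); cv2.imwrite(f"pics/{n}0.png",im); print(n,optics.camera_params(n))
    for l in ("gate","lever","machine","mount","dropper"):
        r=outline_of(n,l); print(l,[(round(x["score"],2),x["rect"]) for x in r[:2]])
print(optics.camera_params("wrist"))
E
```

```text
pics
{'time': 0.0, 'joint_positions': array([-1.14198389e+00,  3.14200860e-01, -4.80789303e-02,  1.21021116e+00,
        2.03466546e-05,  1.57082121e+00]), 'dq': array([-0.00125069,  0.00121025, -0.00024786, -0.00073104,  0.00069238,
        0.00150212]), 'effort': array([-1.37593121e-03, -5.39586604e+01,  3.39748585e+01,  1.90413999e-02,
       -6.94391429e-05, -8.10844938e-06]), 'tool_pos': array([ 249.23821801, -545.14279943,  230.4497236 ]), 'tcp_rot': array([[ 9.09470531e-01,  4.15767823e-01, -6.86103905e-04],
       [ 4.15768388e-01, -9.09469211e-01,  1.54965053e-03],
       [ 2.03044502e-05, -1.69462181e-03, -9.99998564e-01]]), 'contact_force': array([-0.17392359, -0.25202339, -0.53990106]), 'moment': array([-0.00721065,  0.00516828,  0.03763812]), 'grip_width': 85.27156720737429}
side {'fx': 412.2361165996317, 'fy': 412.2361165996317, 'cx': 281.65085712624034, 'cy': 212.32214945530447, 'rvec': array([ 1.70572428, -1.69439756,  0.82703206]), 'tvec': array([-232.29272791,  411.2604343 ,  444.73414296])}
gate [(0.71, [200.4, 188.5, 266.4, 230.4]), (0.68, [363.2, 331.5, 411.2, 38
[... 432 characters left out ...]
1257.28225627])}
gate [(0.84, [213.3, 175.4, 264.2, 228.9])]
lever [(0.55, [206.5, 201.6, 233.0, 223.6])]
machine [(0.82, [44.9, 69.3, 321.9, 265.7])]
mount [(0.47, [278.8, 193.8, 293.5, 208.8])]
dropper [(0.57, [291.0, 147.3, 306.1, 162.5])]
{'fx': 313.23148942216596, 'fy': 313.23148942216596, 'cx': 277.6235559579229, 'cy': 212.69823668786285, 'hand_eye': array([[-6.54781661e-04, -9.49441036e-01, -3.13944725e-01,
         7.92426198e+01],
       [ 9.99999664e-01, -7.76779447e-04,  2.63501299e-04,
         2.08058236e-02],
       [-4.94044756e-04, -3.13944446e-01,  9.49441225e-01,
        -1.42606013e+02],
       [ 0.00000000e+00,  0.00000000e+00,  0.00000000e+00,
         1.00000000e+00]])}
```

View pics/side0.png

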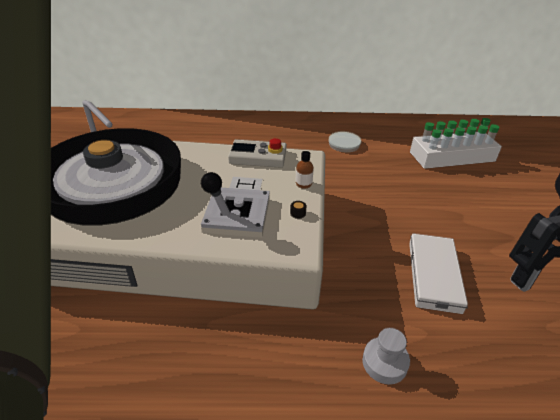

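View pics/top0.png

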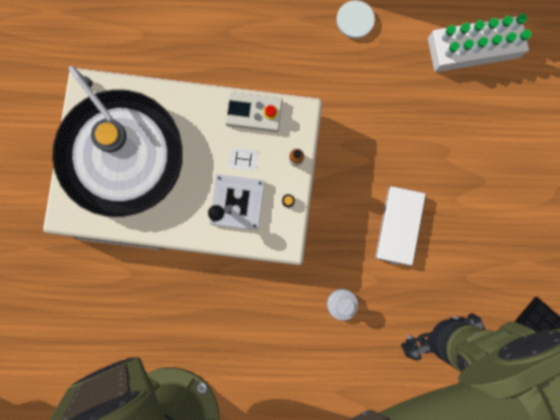

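Run:
```python
import cv2
a=cv2.imread("pics/top0.png")[150:250,180:330]; cv2.imwrite("pics/top0z.png",cv2.resize(a,None,fx=5,fy=5,interpolation=cv2.INTER_CUBIC))
a=cv2.imread("pics/side0.png")[150:250,180:330]; cv2.imwrite("pics/side0z.png",cv2.resize(a,None,fx=5,fy=5,interpolation=cv2.INTER_CUBIC))
```

```text
(no output)
```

View pics/top0z.png

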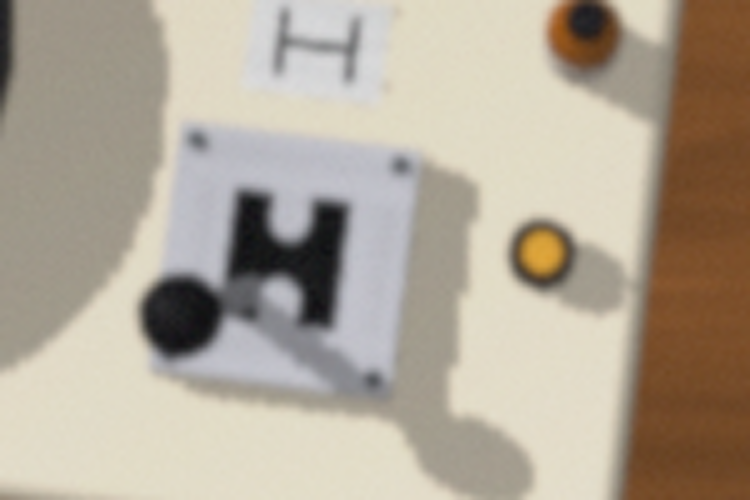

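View pics/side0z.png

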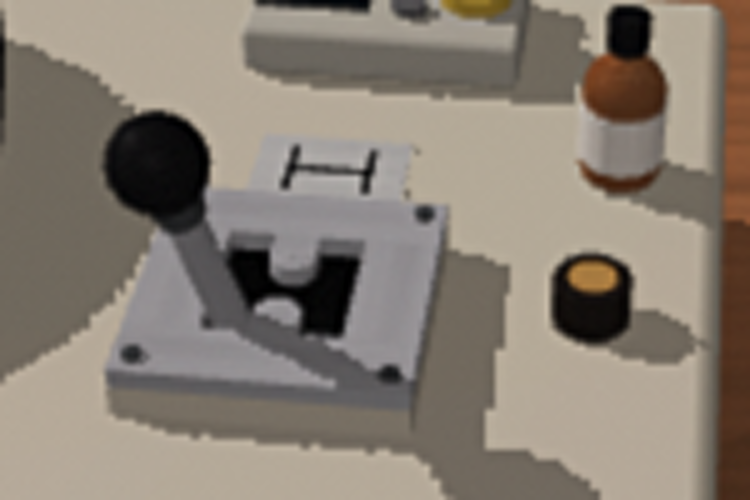

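The top view shows the gate at about (240,202) and the knob at (216,213). The side view shows the knob at (211,182). Next I'll fit the gate pose and the lever angles from both views.

```bash
cat > h.py <<'E'
import numpy as np, cv2
from scipy.optimize import least_squares
from station import env, optics, outline_of
P={n:optics.camera_params(n) for n in ("side","top")}
def proj(n,X):
    p=P[n];K=np.array([[p['fx'],0,p['cx']],[0,p['fy'],p['cy']],[0,0,1]])
    return cv2.projectPoints(np.float64(X).reshape(-1,1,3),p['rvec'],p['tvec'],K,None)[0].reshape(-1,2)
def g2w(g,X):
    X=np.atleast_2d(X).astype(float);c,s=np.cos(g[2]),np.sin(g[2])
    return np.c_[g[0]+c*X[:,0]-s*X[:,1],g[1]+s*X[:,0]+c*X[:,1],140+X[:,2]]
def knob(a,b): return np.array([165*np.sin(a),-165*np.sin(b)*np.cos(a),165*np.cos(a)*np.cos(b)-84])
E
cat > fit.py <<'E'
from h import *
z=lambda L:np.array([((u+.5)/5-.5+180,(v+.5)/5-.5+150) for u,v in L])
C=dict(TL=(55,53,0),TR=(55,-53,0),BR=(-55,-53,0),BL=(-55,53,0),sTL=(28.5,25.5,0),sTR=(28.5,-25.5,0),sBR=(-28.5,-25.5,0))
T=dict(TL=(185,122),TR=(423,155),BR=(393,393),BL=(150,368),sTL=(237,189),sTR=(350,203),sBR=(331,328))
S=dict(TR=(447,206),BR=(412,382),BL=(107,374),sTR=(360,252),sBR=(345,338))
def res(g,cams=("top","side")):
    r=[]
    for n,D in (("top",T),("side",S)):
        if n in cams: r.append((proj(n,g2w(g,[C[k] for k in D]))-z(D.values())).ravel())
    return np.concatenate(r)
for cams in (("top","side"),("top",),("side",)):
    f=least_squares(res,[500,100,0],args=(cams,),loss="soft_l1"); print(cams,f.x.round(3)); print(res(f.x,cams).reshape(-1,2).round(1).tolist())
    if len(cams)==2:g=f.x
np.save("g.npy",g)
kt,ks=z([(180,316)])[0],z([(157,163)])[0]
def rk(q): X=g2w(g,knob(*q)); return np.r_[proj("top",X)[0]-kt,proj("side",X)[0]-ks]
f=least_squares(rk,[-.2,-.2]);print(f.x,f.fun,knob(*f.x),g2w(g,knob(*f.x)))
def r3(X): return np.r_[proj("top",X)[0]-kt,proj("side",X)[0]-ks]
f3=least_squares(r3,g2w(g,knob(*f.x))[0]);print("tri",f3.x,f3.fun)
E
python3 fit.py
```

```text
('top', 'side') [ 500.549 -150.085   -6.373]
[[-0.9, -0.1], [-0.3, -1.0], [-0.4, 1.4], [-0.4, 0.6], [-0.3, -0.1], [0.3, -0.1], [0.9, 0.8], [0.3, -0.8], [0.2, 2.0], [-0.2, -0.9], [1.4, -2.6], [-0.1, -0.3]]
('top',) [ 501.015 -150.519   43.888]
[[-0.5, -0.4], [-0.0, -1.1], [-0.4, 1.3], [-0.3, 0.3], [-0.0, -0.3], [0.5, -0.2], [1.0, 0.6]]
('side',) [ 4.98987e+02 -1.49477e+02 -7.50000e-02]
[[-0.5, -0.5], [0.4, 2.4], [-0.4, 0.0], [0.8, -2.2], [-0.2, 0.2]]
[-0.21156195 -0.20796952] [-0.04190159  0.06931715  0.01981766 -0.07410471] [-34.64790137  33.30856437  73.84505843] [[ 469.01219429 -113.8172151   213.84505843]]
tri [ 469.1682458  -113.79124086  213.58546903] [-0.03716715  0.00270927  0.02975775  0.00081013]
```

```bash
cat >> h.py <<'E'
import os
if os.path.exists("g.npy"): G=np.load("g.npy")
def to(x,y,z,cmd):
    w=g2w(G,[x,y,z-140])[0]; d=(w-np.array(cmd))/150; print((x,y,z),"world",w.round(1),"units",d.round(4))
E
python3 - <<'E'
from h import *
c=[249.464,-545.676,231.299]
to(-90,33,320,c);to(-90,33,203,c)
E
```

```text
(-90, 33, 320) world [ 413.9 -109.2  320. ] units [1.0959 2.9099 0.5913]
(-90, 33, 203) world [ 413.9 -109.2  203. ] units [ 1.0959  2.9099 -0.1887]
```

{"name": "move_arm", "arguments": {"plan": [0,0,0.3,0,0,0,0,0,0,0.6,0,0,0,0,0.1,0.3,0.6,0,0,-0.165,0,0.2,0.6,0.6,0,0,-0.33,0,0.3,0.8,0.6,0,0,-0.495,0,0.36,1,0.6,0,0,-0.495,0,0.36,1,0.6,0,0,-0.495,0], "squeeze": 30}}

```text
time: 1.48
tool_pos: [303.9, -394.1, 321.8]
tcp_rot: [[0.996, -0.087, 0.0], [-0.087, -0.996, -0.0], [0.0, 0.0, -1.0]]
contact_force: [-0.6, 0.5, 0.3]
grip_width: 0.1
```

{"name": "move_arm", "arguments": {"plan": [0.12,0.33,0,0,0,0,0,0.24,0.66,0,0,0,0,0,0.36,1,0,0,0,0,0,0.36,1,0,0,0,0,0]}}

```text
time: 1.98
tool_pos: [358.4, -243.7, 321.6]
tcp_rot: [[0.996, -0.085, 0.001], [-0.085, -0.996, -0.0], [0.001, -0.0, -1.0]]
contact_force: [-0.6, -1.6, 0.1]
grip_width: -0.1
```

{"name": "move_arm", "arguments": {"plan": [0.12,0.3,0,0,0,0,0,0.24,0.6,0,0,0,0,0,0.376,0.91,0,0,0,0,0,0.376,0.91,0,0,0,0,0,0.376,0.91,0,0,0,0,0,0.376,0.91,0,0,0,0,0]}}

```text
time: 2.72
tool_pos: [413.6, -110.6, 321.3]
tcp_rot: [[0.996, -0.092, -0.0], [-0.092, -0.996, -0.0], [-0.0, 0.0, -1.0]]
contact_force: [-0.7, 0.3, 0.0]
grip_width: 0.4
```

```bash
cat > look.py <<'E'
from h import *
import sys
t=sys.argv[1]
o=env.get_obs();print(o['time'],o['tool_pos'].round(1),o['tcp_rot'].round(3).tolist(),o['contact_force'].round(1),o['grip_width'])
c,s=np.cos(G[2]),np.sin(G[2]);d=o['tool_pos'][:2]-G[:2];print("tcp in gate",(c*d[0]+s*d[1]).round(1),(-s*d[0]+c*d[1]).round(1))
ims=[]
for n,(u,v) in (("side",(130,110)),("top",(160,130))):
    im=optics.capture(n); cv2.imwrite(f"pics/{t}_{n}.png",im); ims.append(cv2.resize(im[v:v+140,u:u+130],None,fx=3,fy=3,interpolation=cv2.INTER_CUBIC))
cv2.imwrite(f"pics/{t}.png",np.hstack(ims))
E
python3 look.py a1
```

```text
2.725 [ 413.6 -110.6  321.3] [[0.996, -0.092, -0.0], [-0.092, -0.996, -0.0], [-0.0, 0.0, -1.0]] [-0.7  0.3  0. ] 0.4389020537653331
tcp in gate -90.1 31.5
```

View pics/a1.png

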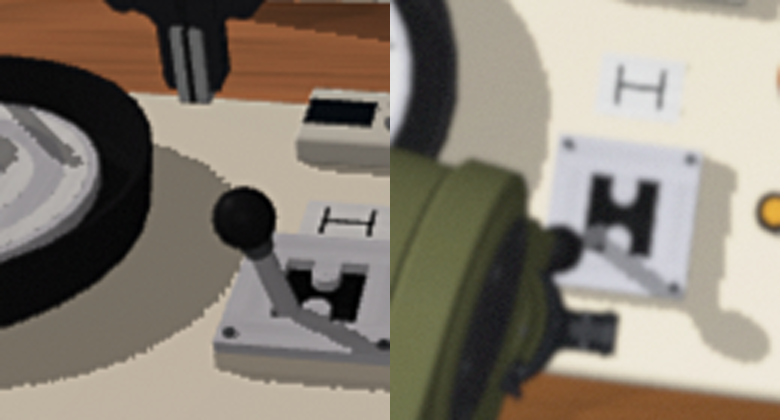

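{"name": "move_arm", "arguments": {"plan": [0,0.01,-0.3,0,0,0,0,0,0.01,-0.6,0,0,0,0,0,0.01,-0.79,0,0,0,0,0,0.01,-0.79,0,0,0,0,0.08,0.003,-0.79,0,0,0,0,0.14,-0.003,-0.79,0,0,0,0,0.14,-0.003,-0.79,0,0,0,0,0.14,-0.003,-0.79,0,0,0,0]}}

```text
time: 3.82
tool_pos: [435.1, -109.6, 203.1]
tcp_rot: [[0.996, -0.089, 0.0], [-0.089, -0.996, -0.0], [0.0, 0.0, -1.0]]
contact_force: [-0.2, 0.7, 0.1]
grip_width: 0.1
```

{"name": "move_arm", "arguments": {"plan": [0.02,-0.002,0,0,0,0,0,0.04,-0.004,0,0,0,0,0,0.06,-0.006,0,0,0,0,0,0.08,-0.007,0,0,0,0,0,0.1,-0.009,0,0,0,0,0]}}

```text
time: 4.45
tool_pos: [448.1, -110.7, 202.5]
tcp_rot: [[0.996, -0.089, -0.004], [-0.089, -0.996, 0.0], [-0.004, -0.0, -1.0]]
contact_force: [-7.9, 0.7, 5.1]
grip_width: -0.1
```

```bash
python3 look.py a2
```

```text
4.45 [ 448.1 -110.7  202.5] [[0.996, -0.089, -0.004], [-0.089, -0.996, 0.0], [-0.004, -0.0, -1.0]] [-7.9  0.7  5.1] -0.06775119467805793
tcp in gate -55.8 34.5
```

View pics/a2.png

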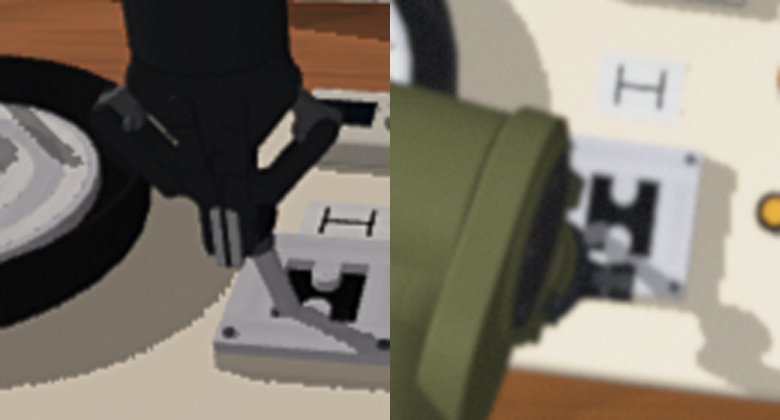

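{"name": "move_arm", "arguments": {"plan": [0.025,-0.002,0,0,0,0,0,0.05,-0.004,0,0,0,0,0,0.075,-0.006,0,0,0,0,0,0.1,-0.009,0,0,0,0,0,0.1,-0.009,0,0,0,0,0]}}

```text
time: 5.18
tool_pos: [463.6, -112.2, 202.5]
tcp_rot: [[0.996, -0.09, -0.003], [-0.09, -0.996, 0.0], [-0.003, 0.0, -1.0]]
contact_force: [-5.9, 0.7, 3.3]
grip_width: 0.1
```

```bash
python3 look.py a3
```

```text
5.175 [ 463.6 -112.2  202.5] [[0.996, -0.09, -0.003], [-0.09, -0.996, 0.0], [-0.003, 0.0, -1.0]] [-5.9  0.7  3.3] 0.1131009298155904
tcp in gate -40.2 34.4
```

View pics/a3.png

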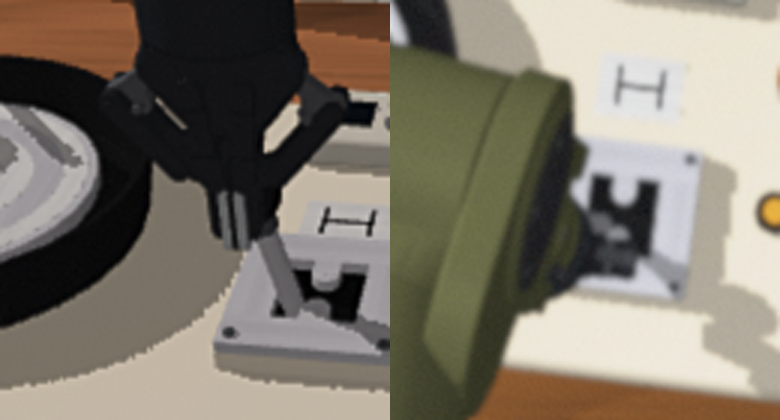

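{"name": "move_arm", "arguments": {"plan": [0.025,-0.002,0,0,0,0,0,0.05,-0.004,0,0,0,0,0,0.075,-0.006,0,0,0,0,0,0.075,-0.006,0,0,0,0,0,0.03,-0.003,0,0,0,0,0,-0.1,0.009,0,0,0,0,0,-0.2,0.018,0,0,0,0,0,-0.2,0.018,0.4,0,0,0,0,-0.3,0.018,0.7,0,0,0,0]}}

```text
time: 6.4
tool_pos: [419.7, -109.5, 309.3]
tcp_rot: [[0.996, -0.089, 0.001], [-0.089, -0.996, -0.0], [0.001, -0.0, -1.0]]
contact_force: [-0.3, -0.7, 0.9]
grip_width: 0.1
```

```bash
python3 look.py a4
```

```text
6.4 [ 419.7 -109.5  309.3] [[0.996, -0.089, 0.001], [-0.089, -0.996, -0.0], [0.001, -0.0, -1.0]] [-0.3 -0.7  0.9] 0.10115945957974279
tcp in gate -84.1 33.2
```

View pics/a4.png

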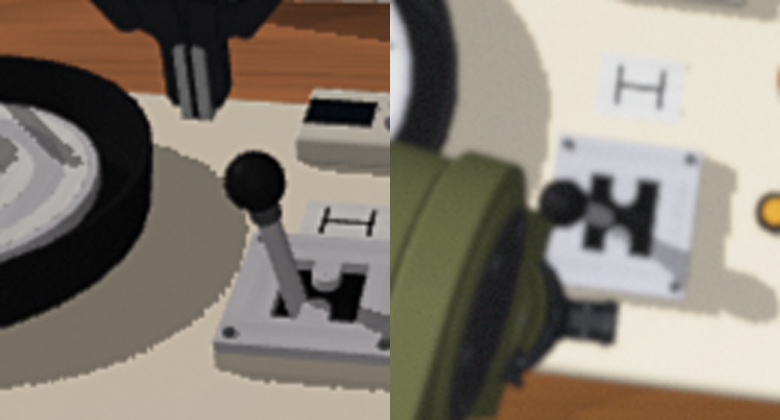

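```bash
cat > ang.py <<'E'
from h import *
import sys
su,sv,tu,tv=map(float,sys.argv[1:5])
f=lambda u,o:(u+.5)/3-.5+o
ks=np.array([f(su,130),f(sv,110)]);kt=np.array([f(tu-390,160),f(tv,130)])
r=lambda q:np.r_[proj("top",g2w(G,knob(*q)))[0]-kt,proj("side",g2w(G,knob(*q)))[0]-ks]
s=least_squares(r,[0,0]);print(s.x,s.fun.round(2),knob(*s.x),g2w(G,knob(*s.x)))
E
python3 ang.py 254 182 563 202
python3 - <<'E'
from h import *
c=env.get_obs()['tool_pos']
to(0,95,309,c);to(0,95,203,c);to(0,70,203,c)
E
```

```text
[-0.01993978 -0.20739252] [-0.31  0.41  0.16 -0.6 ] [-3.28984647 33.96823128 77.43214108] [[ 500.30397174 -115.95904418  217.43214108]]
(0, 95, 309) world [509.  -55.5 309. ] units [ 0.5856  0.3649 -0.0256]
(0, 95, 203) world [509.  -55.5 203. ] units [ 0.5856  0.3649 -0.7322]
(0, 70, 203) world [506.8 -80.4 203. ] units [ 0.5707  0.1989 -0.7322]
```

{"name": "move_arm", "arguments": {"plan": [0.3,0.2,0,0,0,0,0,0.58,0.32,0,0,0,0,0,0.58,0.32,0,0,0,0,0,0.58,0.32,-0.3,0,0,0,0,0.58,0.32,-0.6,0,0,0,0,0.58,0.32,-0.66,0,0,0,0,0.58,0.32,-0.66,0,0,0,0]}}

```text
time: 7.38
tool_pos: [506.4, -61.9, 209.2]
tcp_rot: [[0.996, -0.09, -0.0], [-0.09, -0.996, -0.0], [-0.0, 0.0, -1.0]]
contact_force: [-0.2, -1.2, -0.1]
grip_width: -0.0
```

```bash
python3 look.py a5
```

```text
7.375 [506.4 -61.9 209.2] [[0.996, -0.09, -0.0], [-0.09, -0.996, -0.0], [-0.0, 0.0, -1.0]] [-0.2 -1.2 -0.1] -0.04878312065233643
tcp in gate -2.1 88.4
```

View pics/a5.png

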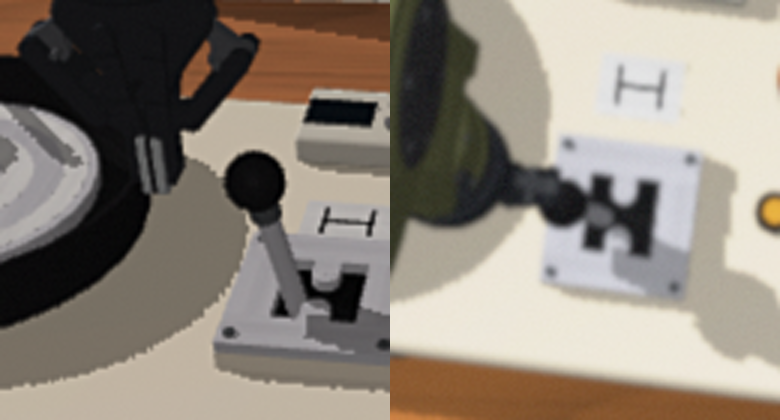

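{"name": "move_arm", "arguments": {"plan": [-0.007,-0.08,0,0,0,0,0,-0.01,-0.12,0,0,0,0,0,-0.013,-0.15,0,0,0,0,0,-0.016,-0.18,0,0,0,0,0,-0.019,-0.21,0,0,0,0,0,-0.019,-0.21,0,0,0,0,0]}}

```text
time: 8.22
tool_pos: [504.9, -91.8, 209.9]
tcp_rot: [[0.996, -0.089, 0.002], [-0.089, -0.996, 0.004], [0.002, -0.004, -1.0]]
contact_force: [-0.1, 6.8, 7.4]
grip_width: -0.1
```

```bash
python3 look.py a6
```

```text
8.225 [504.9 -91.8 209.9] [[0.996, -0.089, 0.002], [-0.089, -0.996, 0.004], [0.002, -0.004, -1.0]] [-0.1  6.8  7.4] -0.10631067840629399
tcp in gate -0.9 58.5
```

View pics/a6.png

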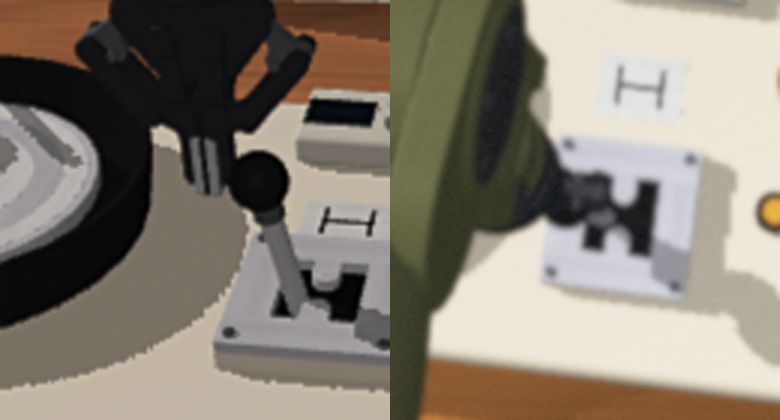

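{"name": "move_arm", "arguments": {"plan": [-0.003,-0.03,0,0,0,0,0,-0.005,-0.06,0,0,0,0,0,-0.008,-0.09,0,0,0,0,0,-0.011,-0.12,0,0,0,0,0,-0.013,-0.15,0,0,0,0,0,-0.013,-0.15,0,0,0,0,0]}}

```text
time: 9.07
tool_pos: [503.3, -114.6, 209.8]
tcp_rot: [[0.996, -0.089, 0.003], [-0.089, -0.996, 0.003], [0.003, -0.003, -1.0]]
contact_force: [2.0, 5.6, 4.1]
grip_width: 0.4
```

```bash
python3 look.py a7
```

```text
9.075 [ 503.3 -114.6  209.8] [[0.996, -0.089, 0.003], [-0.089, -0.996, 0.003], [0.003, -0.003, -1.0]] [2.  5.6 4.1] 0.4173298354646786
tcp in gate -0.5 35.6
```

View pics/a7.png

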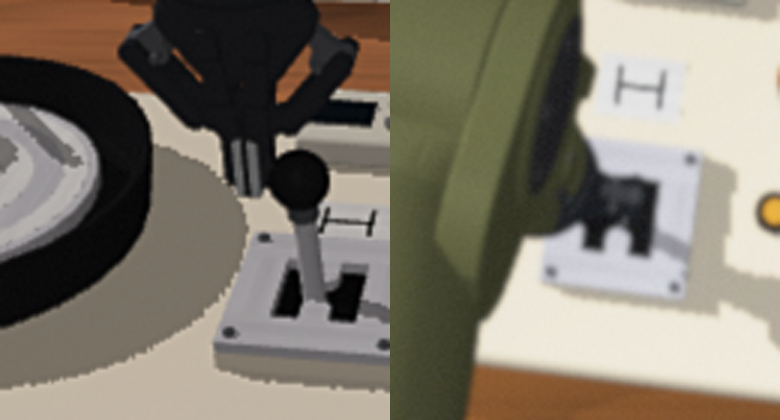

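{"name": "move_arm", "arguments": {"plan": [-0.003,-0.03,0,0,0,0,0,-0.005,-0.06,0,0,0,0,0,-0.008,-0.09,0,0,0,0,0,-0.011,-0.12,0,0,0,0,0,-0.013,-0.15,0,0,0,0,0,-0.015,-0.17,0,0,0,0,0,-0.015,-0.17,0,0,0,0,0]}}

```text
time: 10.05
tool_pos: [500.3, -140.6, 209.3]
tcp_rot: [[0.996, -0.089, 0.001], [-0.089, -0.996, 0.001], [0.001, -0.001, -1.0]]
contact_force: [0.6, 4.2, 4.2]
grip_width: -0.2
```

```bash
python3 look.py a8
```

```text
10.05 [ 500.3 -140.6  209.3] [[0.996, -0.089, 0.001], [-0.089, -0.996, 0.001], [0.001, -0.001, -1.0]] [0.6 4.2 4.2] -0.21155896183884798
tcp in gate -1.1 9.4
```

View pics/a8.png

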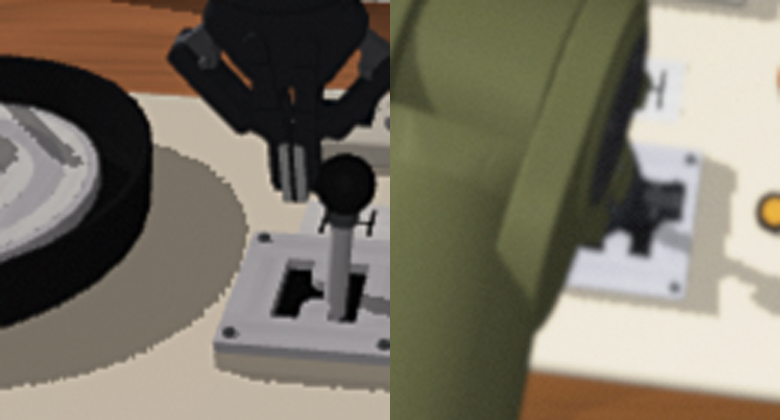

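{"name": "move_arm", "arguments": {"plan": [-0.002,-0.02,0,0,0,0,0,-0.003,-0.04,0,0,0,0,0,-0.005,-0.06,0,0,0,0,0,-0.005,-0.06,0,0,0,0,0]}}

```text
time: 10.65
tool_pos: [499.0, -150.3, 208.6]
tcp_rot: [[0.996, -0.09, -0.0], [-0.09, -0.996, 0.0], [-0.0, -0.0, -1.0]]
contact_force: [1.1, 4.7, 2.4]
grip_width: -0.0
```

{"name": "move_arm", "arguments": {"plan": [-0.001,-0.01,0,0,0,0,0,-0.002,-0.02,0,0,0,0,0,-0.002,-0.02,0,0,0,0,0]}}

```text
time: 11.02
tool_pos: [498.6, -153.2, 208.5]
tcp_rot: [[0.996, -0.09, -0.0], [-0.09, -0.996, 0.0], [-0.0, -0.0, -1.0]]
contact_force: [1.8, 4.5, 0.6]
grip_width: 0.3
```

```bash
python3 look.py a9
```

```text
11.025 [ 498.6 -153.2  208.5] [[0.996, -0.09, -0.0], [-0.09, -0.996, 0.0], [-0.0, -0.0, -1.0]] [1.8 4.5 0.6] 0.33949084045581207
tcp in gate -1.7 -3.2
```

View pics/a9.png

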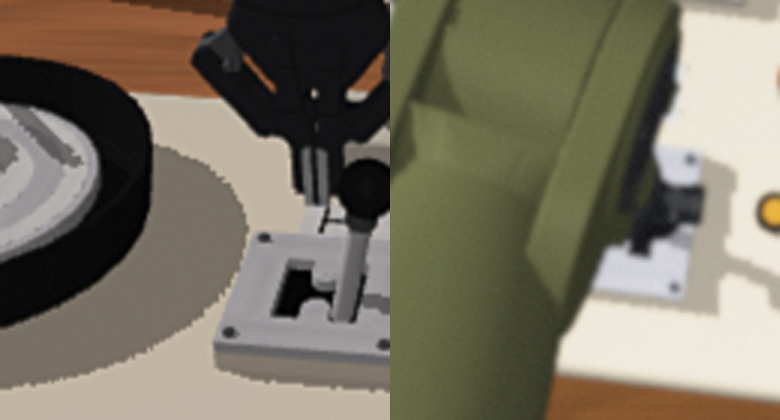

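Run:
```python
from h import *
f=lambda u,o:(u+.5)/3-.5+o
ks=np.array([f(367,130),f(187,110)])
s=least_squares(lambda q:proj("side",g2w(G,knob(*q)))[0]-ks,[0,.2]);print(s.x,knob(*s.x))
```

```text
[-0.02254722  0.18273746] [ -3.7199765  -29.97653095  78.21149579]
```

{"name": "move_arm", "arguments": {"plan": [-0.001,-0.015,0,0,0,0,0,-0.001,-0.015,0,0,0,0,0,0.004,0.05,0,0,0,0,0,0.01,0.12,0,0,0,0,0,0.01,0.12,0.3,0,0,0,0,0.01,0.12,0.67,0,0,0,0,-0.2,0.12,0.67,0,0,0,0,-0.5,0.12,0.67,0,0,0,0,-0.5,0.12,0.67,0,0,0,0]}}

```text
time: 12.25
tool_pos: [421.5, -134.9, 309.8]
tcp_rot: [[0.996, -0.09, -0.0], [-0.09, -0.996, -0.001], [-0.0, 0.001, -1.0]]
contact_force: [0.2, -0.8, 0.4]
grip_width: 0.1
```

```bash
python3 look.py b1
python3 - <<'E'
from h import *
c=env.get_obs()['tool_pos']
to(-70,-31,203,c);to(-54,-31,203,c);to(-28,-31,203,c);to(10.5,-33,203,c)
E
```

```text
12.25 [ 421.5 -134.9  309.8] [[0.996, -0.09, -0.0], [-0.09, -0.996, -0.001], [-0.0, 0.001, -1.0]] [ 0.2 -0.8  0.4] 0.10551403999212354
tcp in gate -80.1 8.1
(-70, -31, 203) world [ 428.1 -174.7  203. ] units [ 0.0267 -0.2637 -0.7115]
(-54, -31, 203) world [ 444.  -176.1  203. ] units [ 0.1329 -0.2732 -0.7115]
(-28, -31, 203) world [ 469.9 -178.5  203. ] units [ 0.3056 -0.2887 -0.7115]
(10.5, -33, 203) world [ 508.1 -183.9  203. ] units [ 0.56   -0.3249 -0.7115]
```

View pics/b1.png

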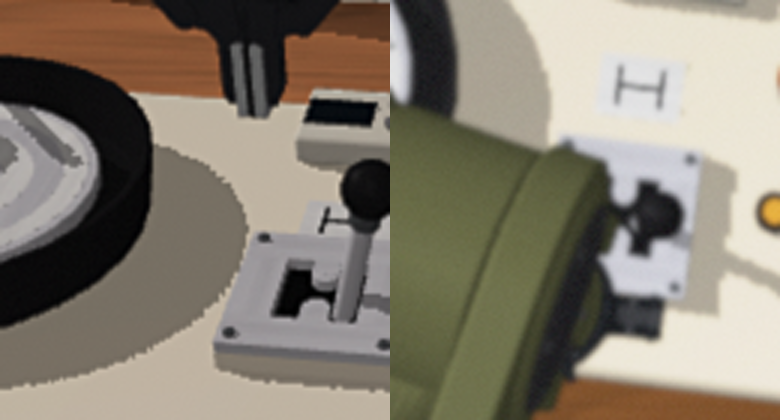

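{"name": "move_arm", "arguments": {"plan": [0.02,-0.26,0,0,0,0,0,0.02,-0.26,-0.3,0,0,0,0,0.02,-0.26,-0.6,0,0,0,0,0.02,-0.26,-0.71,0,0,0,0,0.02,-0.26,-0.71,0,0,0,0,0.1,-0.27,-0.71,0,0,0,0,0.16,-0.276,-0.71,0,0,0,0,0.21,-0.28,-0.71,0,0,0,0,0.26,-0.285,-0.71,0,0,0,0,0.29,-0.288,-0.71,0,0,0,0,0.32,-0.29,-0.71,0,0,0,0,0.32,-0.29,-0.71,0,0,0,0]}}

```text
time: 13.85
tool_pos: [470.7, -178.7, 202.6]
tcp_rot: [[0.996, -0.09, -0.002], [-0.09, -0.996, -0.0], [-0.002, 0.0, -1.0]]
contact_force: [-5.5, -0.9, 3.5]
grip_width: -0.0
```

{"name": "move_arm", "arguments": {"plan": [0.025,-0.003,0,0,0,0,0,0.05,-0.006,0,0,0,0,0,0.075,-0.01,0,0,0,0,0,0.1,-0.013,0,0,0,0,0,0.1,-0.013,0,0,0,0,0]}}

```text
time: 14.48
tool_pos: [486.0, -180.6, 202.8]
tcp_rot: [[0.996, -0.09, -0.001], [-0.09, -0.996, -0.0], [-0.001, 0.0, -1.0]]
contact_force: [-4.9, 0.2, 3.2]
grip_width: -0.1
```

```bash
python3 look.py b2
```

```text
14.475 [ 486.  -180.6  202.8] [[0.996, -0.09, -0.001], [-0.09, -0.996, -0.0], [-0.001, 0.0, -1.0]] [-4.9  0.2  3.2] -0.12880874209852872
tcp in gate -11.8 -31.7
```

View pics/b2.png

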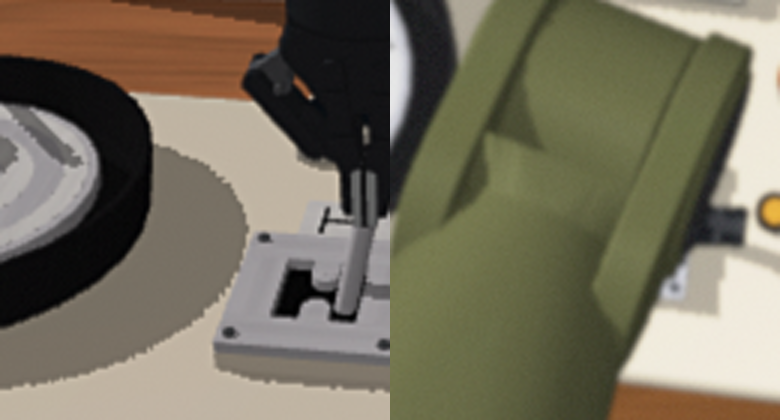

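{"name": "move_arm", "arguments": {"plan": [0.025,-0.003,0,0,0,0,0,0.05,-0.006,0,0,0,0,0,0.075,-0.008,0,0,0,0,0,0.1,-0.01,0,0,0,0,0,0.115,-0.012,0,0,0,0,0,0.115,-0.012,0,0,0,0,0]}}

```text
time: 15.32
tool_pos: [503.4, -182.1, 202.2]
tcp_rot: [[0.996, -0.089, -0.001], [-0.089, -0.996, 0.001], [-0.002, -0.001, -1.0]]
contact_force: [-4.4, 0.6, -0.8]
grip_width: -0.1
```

{"name": "move_arm", "arguments": {"plan": [0.01,-0.001,0,0,0,0,0,0.02,-0.002,0,0,0,0,0,0.02,-0.002,0,0,0,0,0]}}

```text
time: 15.7
tool_pos: [506.1, -182.2, 202.0]
tcp_rot: [[0.996, -0.089, -0.002], [-0.089, -0.996, 0.001], [-0.002, -0.001, -1.0]]
contact_force: [-5.9, 0.8, -2.5]
grip_width: 0.4
```

{"name": "move_arm", "arguments": {"plan": [0.01,-0.001,0,0,0,0,0,0.01,-0.001,0,0,0,0,0]}}

```text
time: 15.95
tool_pos: [507.5, -182.3, 201.9]
tcp_rot: [[0.996, -0.089, -0.002], [-0.089, -0.996, 0.001], [-0.002, -0.001, -1.0]]
contact_force: [-5.9, 1.1, -3.0]
grip_width: 0.1
```

{"name": "move_arm", "arguments": {"plan": [0.01,-0.001,0,0,0,0,0,0.01,-0.001,0,0,0,0,0]}}

```text
time: 16.2
tool_pos: [508.9, -182.4, 201.8]
tcp_rot: [[0.996, -0.089, -0.003], [-0.089, -0.996, 0.001], [-0.003, -0.001, -1.0]]
contact_force: [-5.5, 1.2, -3.6]
grip_width: 0.1
```

{"name": "move_arm", "arguments": {"plan": [0.01,-0.001,0,0,0,0,0,0.01,-0.001,0,0,0,0,0]}}

```text
time: 16.45
tool_pos: [510.2, -182.5, 201.6]
tcp_rot: [[0.996, -0.089, -0.003], [-0.089, -0.996, 0.001], [-0.003, -0.001, -1.0]]
contact_force: [-5.3, 1.4, -4.4]
grip_width: -0.3
```

{"name": "move_arm", "arguments": {"plan": [0.01,-0.001,0,0,0,0,0,0.01,-0.001,0,0,0,0,0]}}

```text
time: 16.7
tool_pos: [511.7, -182.6, 201.5]
tcp_rot: [[0.996, -0.089, -0.003], [-0.089, -0.996, 0.001], [-0.003, -0.001, -1.0]]
contact_force: [-5.0, 0.7, -2.8]
grip_width: -0.0
```

{"name": "move_arm", "arguments": {"plan": [0.01,-0.001,0,0,0,0,0,0.01,-0.001,0,0,0,0,0]}}

```text
time: 16.95
tool_pos: [512.8, -182.7, 201.4]
tcp_rot: [[0.996, -0.089, -0.004], [-0.089, -0.996, 0.002], [-0.004, -0.001, -1.0]]
contact_force: [-7.2, 1.4, -5.0]
grip_width: -0.4
```

```bash
python3 look.py b3
python3 - <<'E'
import cv2
im=cv2.imread("pics/b3_side.png")[120:240,180:320]; cv2.imwrite("pics/b3z.png",cv2.resize(im,None,fx=5,fy=5,interpolation=cv2.INTER_CUBIC))
E
```

```text
16.95 [ 512.8 -182.7  201.4] [[0.996, -0.089, -0.004], [-0.089, -0.996, 0.002], [-0.004, -0.001, -1.0]] [-7.2  1.4 -5. ] -0.35575633108038507
tcp in gate 15.1 -31.4
```

View pics/b3z.png

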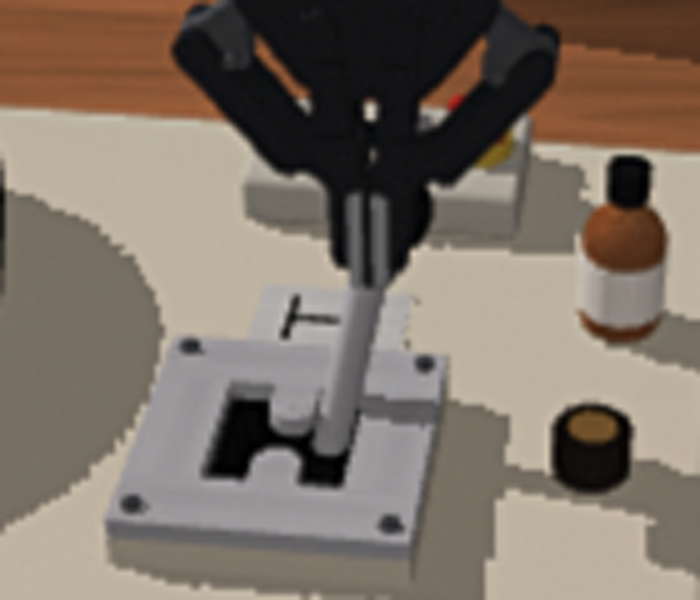

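{"name": "move_arm", "arguments": {"plan": [0.01,-0.001,0,0,0,0,0,0.01,-0.001,0,0,0,0,0]}}

```text
time: 17.3
tool_pos: [513.9, -182.8, 201.3]
tcp_rot: [[0.996, -0.089, -0.004], [-0.089, -0.996, 0.002], [-0.005, -0.001, -1.0]]
contact_force: [-7.3, 1.8, -3.8]
grip_width: -0.2
```

{"name": "move_arm", "arguments": {"plan": [0.01,-0.001,0,0,0,0,0,0.01,-0.001,0,0,0,0,0]}}

```text
time: 17.55
tool_pos: [515.0, -182.9, 201.1]
tcp_rot: [[0.996, -0.089, -0.005], [-0.089, -0.996, 0.002], [-0.005, -0.001, -1.0]]
contact_force: [-8.1, 2.9, -3.4]
grip_width: -0.3
```

{"name": "move_arm", "arguments": {"plan": [0.01,-0.001,0,0,0,0,0,0.02,-0.002,0,0,0,0,0,0.02,-0.002,0,0,0,0,0]}}

```text
time: 17.92
tool_pos: [517.1, -183.0, 200.8]
tcp_rot: [[0.996, -0.09, -0.007], [-0.09, -0.996, 0.002], [-0.007, -0.001, -1.0]]
contact_force: [-10.5, 1.4, -4.5]
grip_width: -0.2
```

{"name": "move_arm", "arguments": {"plan": [0.01,-0.001,0,0,0,0,0,0.02,-0.002,0,0,0,0,0,0.02,-0.002,0,0,0,0,0]}}

```text
time: 18.3
tool_pos: [519.1, -183.2, 200.4]
tcp_rot: [[0.996, -0.09, -0.009], [-0.09, -0.996, 0.002], [-0.009, -0.002, -1.0]]
contact_force: [-13.1, 1.5, -4.8]
grip_width: -0.4
```

{"name": "move_arm", "arguments": {"plan": [-0.05,0.005,0,0,0,0,0,-0.15,0.014,0,0,0,0,0,-0.3,0.027,0,0,0,0,0,-0.4,0.036,0.1,0,0,0,0,-0.5,0.04,0.4,0,0,0,0,-0.7,0.2,0.7,0,0,0,0,-0.7,0.4,0.7,0,0,0,0,-0.7,0.4,0.7,0,0,0,0]}}

```text
time: 19.3
tool_pos: [419.3, -123.5, 310.2]
tcp_rot: [[0.996, -0.087, 0.005], [-0.087, -0.996, -0.001], [0.005, 0.001, -1.0]]
contact_force: [0.3, -0.7, -0.0]
grip_width: 0.1
```

```bash
python3 look.py b4
python3 - <<'E'
import cv2
a=cv2.imread("pics/b4_side.png")[130:250,180:330]; a=cv2.resize(a,None,fx=5,fy=5,interpolation=cv2.INTER_CUBIC); cv2.imwrite("pics/b4s.png",a)
a=cv2.imread("pics/b4_top.png")[150:250,180:330]; cv2.imwrite("pics/b4t.png",cv2.resize(a,None,fx=5,fy=5,interpolation=cv2.INTER_CUBIC))
E
```

```text
19.3 [ 419.3 -123.5  310.2] [[0.996, -0.087, 0.005], [-0.087, -0.996, -0.001], [0.005, 0.001, -1.0]] [ 0.3 -0.7 -0. ] 0.1068227948210293
tcp in gate -83.3 19.2
```

View pics/b4s.png

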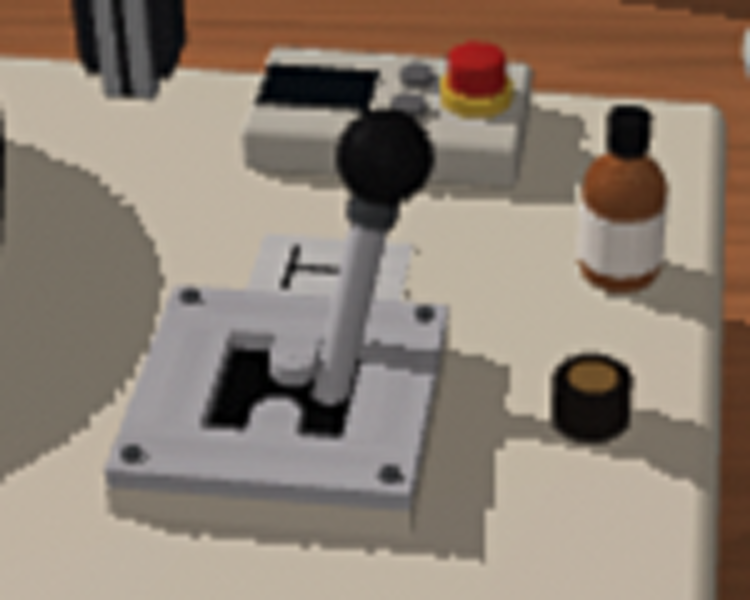

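View pics/b4t.png

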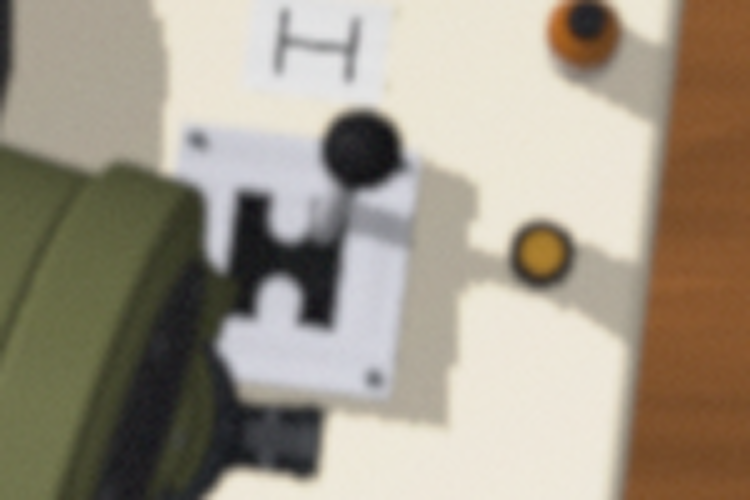

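```bash
cat > ang5.py <<'E'
from h import *
import sys
su,sv,tu,tv=map(float,sys.argv[1:5])
f=lambda u,o:(u+.5)/5-.5+o
ks=np.array([f(su,180),f(sv,130)]);kt=np.array([f(tu,180),f(tv,150)])
T=lambda X:np.r_[proj("top",X)[0]-kt,proj("side",X)[0]-ks]
s=least_squares(lambda q:T(g2w(G,knob(*q))),[0,0]);print(s.x,s.fun.round(2),knob(*s.x))
s3=least_squares(T,g2w(G,knob(*s.x))[0]);d=s3.x[:2]-G[:2];c,n=np.cos(G[2]),np.sin(G[2]);print("tri gate",c*d[0]+n*d[1],-n*d[0]+c*d[1],s3.x[2]-140,s3.fun.round(2))
for a in (.2,.22,.24): print(a,[((proj(n,g2w(G,knob(a,.2)))[0]-o+.5)*5-.5).round(1).tolist() for n,o in (("side",(180,130)),("top",(180,150)))])
E
python3 ang5.py 385 157 361 148
```

```text
[0.26007941 0.19914536] [ 0.1   0.22  0.01 -0.55] [ 42.43095317 -31.54445118  72.29958993]
tri gate 43.079950168720416 -31.311545428275906 70.74185680079785 [ 0.06  0.   -0.06 -0.  ]
0.2 [[383.0, 163.7], [359.8, 171.7]]
0.22 [[383.8, 160.4], [360.5, 164.1]]
0.24 [[384.7, 157.3], [361.2, 156.6]]
```

Both views put the lever at or past the 0.24 stop. The force was still climbing as I pushed, though, so I'll push once more, firmly but well under 60 N, and check that the lever no longer moves.

Run:
```python
from h import *
c=env.get_obs()['tool_pos']
to(-50,-32,203,c);to(5,-32,203,c);to(14,-32,203,c)
```

```text
(-50, -32, 203) world [ 447.9 -177.5  203. ] units [ 0.1926 -0.353  -0.7052]
(5, -32, 203) world [ 502.7 -182.4  203. ] units [ 0.5578 -0.3858 -0.7052]
(14, -32, 203) world [ 511.6 -183.2  203. ] units [ 0.6175 -0.3911 -0.7052]
```

{"name": "move_arm", "arguments": {"plan": [0.1,-0.2,0,0,0,0,0,0.19,-0.353,-0.2,0,0,0,0,0.19,-0.353,-0.5,0,0,0,0,0.19,-0.353,-0.7,0,0,0,0,0.3,-0.363,-0.7,0,0,0,0,0.45,-0.376,-0.7,0,0,0,0,0.53,-0.383,-0.7,0,0,0,0,0.57,-0.387,-0.7,0,0,0,0,0.57,-0.387,-0.7,0,0,0,0]}}

```text
time: 20.52
tool_pos: [504.4, -182.5, 203.1]
tcp_rot: [[0.996, -0.089, 0.0], [-0.089, -0.996, -0.0], [0.0, 0.0, -1.0]]
contact_force: [0.6, 0.0, -0.8]
grip_width: 0.2
```

{"name": "move_arm", "arguments": {"plan": [0.02,-0.002,0,0,0,0,0,0.04,-0.003,0,0,0,0,0,0.04,-0.003,0,0,0,0,0]}}

```text
time: 20.9
tool_pos: [510.0, -182.8, 202.9]
tcp_rot: [[0.996, -0.089, 0.0], [-0.089, -0.996, -0.0], [0.0, 0.0, -1.0]]
contact_force: [0.5, -0.5, -0.0]
grip_width: -0.3
```

{"name": "move_arm", "arguments": {"plan": [0.02,-0.002,0,0,0,0,0,0.04,-0.003,0,0,0,0,0,0.04,-0.003,0,0,0,0,0]}}

```text
time: 21.28
tool_pos: [514.8, -183.2, 202.4]
tcp_rot: [[0.996, -0.09, -0.003], [-0.09, -0.996, 0.0], [-0.003, 0.0, -1.0]]
contact_force: [-5.5, -0.1, 2.5]
grip_width: 0.2
```

{"name": "move_arm", "arguments": {"plan": [0.02,-0.002,0,0,0,0,0,0.04,-0.003,0,0,0,0,0,0.04,-0.003,0,0,0,0,0]}}

```text
time: 21.65
tool_pos: [518.7, -183.4, 201.7]
tcp_rot: [[0.996, -0.09, -0.007], [-0.09, -0.996, 0.001], [-0.007, 0.0, -1.0]]
contact_force: [-11.7, -0.2, 2.6]
grip_width: 0.0
```

Contact came at about x = 511 mm, and the force then rose with no slip. That is the same curve as before, so the lever is on its stop. I'm backing off for a final look.

{"name": "move_arm", "arguments": {"plan": [-0.05,0.005,0,0,0,0,0,-0.15,0.014,0,0,0,0,0,-0.3,0.027,0,0,0,0,0,-0.4,0.036,0.1,0,0,0,0,-0.5,0.04,0.4,0,0,0,0,-0.7,0.2,0.7,0,0,0,0,-0.7,0.4,0.7,0,0,0,0,-0.7,0.4,0.7,0,0,0,0]}}

```text
time: 22.65
tool_pos: [417.3, -122.8, 309.9]
tcp_rot: [[0.996, -0.087, 0.004], [-0.087, -0.996, -0.001], [0.004, 0.0, -1.0]]
contact_force: [-0.1, -0.2, 0.2]
grip_width: 0.2
```

```bash
python3 look.py b5
python3 - <<'E'
import cv2
a=cv2.imread("pics/b5_side.png")[130:250,180:330]; a=cv2.resize(a,None,fx=5,fy=5,interpolation=cv2.INTER_CUBIC)
b=cv2.imread("pics/b4_side.png")[130:250,180:330]; b=cv2.resize(b,None,fx=5,fy=5,interpolation=cv2.INTER_CUBIC)
cv2.imwrite("pics/b5s.png",a)
k=lambda n:cv2.imread(n).astype(int)[150:215,230:300]
print(abs(k("pics/b5_side.png")-k("pics/b4_side.png")).mean(), abs(k("pics/b5_side.png")-k("pics/b4_side.png")).max())
E
```

```text
22.65 [ 417.3 -122.8  309.9] [[0.996, -0.087, 0.004], [-0.087, -0.996, -0.001], [0.004, 0.0, -1.0]] [-0.1 -0.2  0.2] 0.22710016908334835
tcp in gate -85.3 19.7
0.5673992673992674 13
```

View pics/b5s.png

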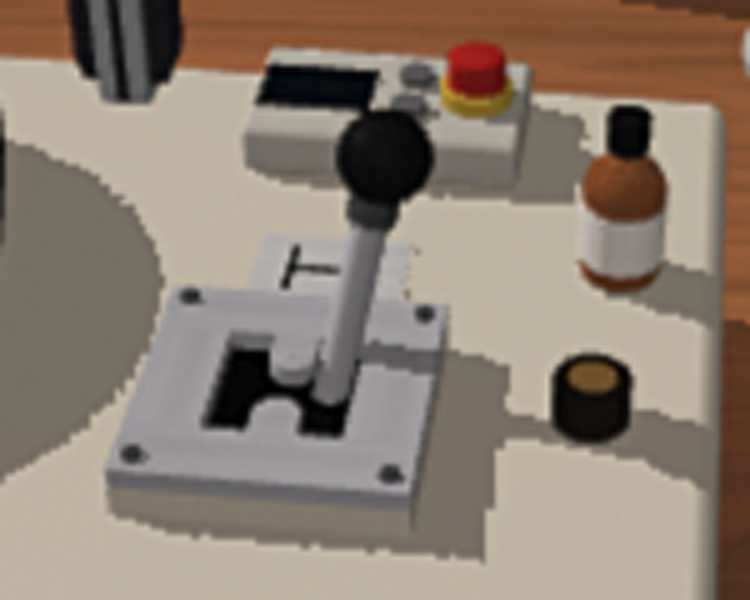

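View pics/b5_top.png

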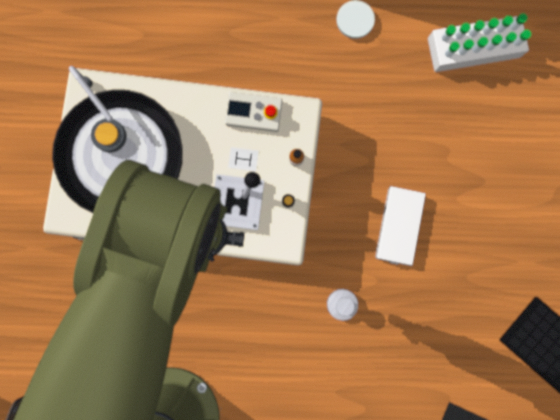

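The lever did not move under the second push; the knob is at (257,161) in the side view and (252,179) in the top view. The mount, dropper, slide box and jig are where they started. I'm handing in.

```bash
python3 -c "
from station import env
print(env.sign_off(), env.get_obs()['contact_force'])"
```

```text
the job is handed in; nothing more can be done
the job is handed in; nothing more can be done
```

The lever is in the far-right slot and the job is handed in at about 23 s of the 64 s allowed; sign-off gave no verdict. With the fingers shut, I pushed the knob from outside out of the near-left slot. I then pushed it across the neutral channel from its left side, and home into the far-right slot from its near side.

**Steps on the way:**
- **Left end of neutral:** the pictures gave shift_along −0.02 and shift_across −0.21 rad.
- **Right end of neutral:** the side view alone gave −0.02 and +0.18 rad.

**Home position:** the two cameras together gave shift_along 0.26 and shift_across 0.20 rad. The 0.26 is beyond the 0.24 stop, so the estimate is about 3 mm off. The side view alone fits 0.24.

**At the stop:** a second push to about 12 N met the knob at the same place and did not shift it, and the pictures before and after match.

**Forces and loose things:** the highest force I read was about 14 N, though I read it only at the end of each move. The loose things look unmoved in the pictures, and the gripper was clear of everything at hand-in. I did not measure their positions against the 15 mm limit.

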